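# Tighten a hold-down clamp with a T-handled box key

## Task

Take the red T-handled box key, put its square socket over the domed square brass nut of the blue hold-down clamp, turning it a little at a time while pressing lightly until it drops fully home around the nut, then tighten the nut clockwise up to its stop. Feel for the flats with about 10 N of pressure and never force it. Leave the key standing home on the nut, and leave everything else on the bench where it is.

Things in the scene. Friction and masses are not known exactly. Their poses are not given: they have to be found in the camera images.
- key: T-handled box key standing upright on the bench, loose, about 0.6 kg, 110 mm high. Origin: centre of the open lower end of its socket; z up along the key, x along the red crossbar. Above the origin: dark square socket 0 to 52 mm (56 mm across outer flats), round shank of 18 mm diameter 52 to 86 mm, crossbar 86 to 110 mm.
- key_bar (a point): Middle of the key's red crossbar, 98 mm above the key's origin; x along the bar, z up. The bar is 130 mm long (x), 20 mm wide (y), 24 mm high.
- key_socket (a point): Roof of the key's socket cavity, on its axis, 44 mm above the key's origin. The cavity is a square 44 mm across flats, open downwards; its walls are square to the key's x and y.
- clamp: Strap hold-down clamp fixed to the bench. Grey base plate 240 (x) x 120 x 18 mm; blue strap 225 (x) x 50 mm, top 62 mm above the bench, over a dark wooden heel (-x end) and a panel of five glued slats (x 35 to 135 mm, 182 mm along y, top 50 mm high). The brass nut stands in the middle. Origin: on the bench under the nut's axis; z up.
- nut_seat (a point): On the nut's axis, on top of the washer (76 mm across, 66 mm above the bench) on which the nut stands. Axes are the clamp's. The key is fully home when its origin is here, its lower end on the washer; while the flats do not match it hangs up on the nut's corners, 26 mm higher. It drops in within about 5 degrees either side of a match; the square repeats every 90.
- nut_top (a point): Top of the brass nut's dome, on its axis, 38 mm above nut_seat. Square part: 40 mm across flats (2 mm play to the key on each side), 26 mm high; dome above it 12 mm high, 40 mm diameter at its foot. Axes are the clamp's: the flats stand at any angle, different each time, not measured; find them by feel or by eye.
- nut (a joint): How far the nut is screwed, in rad: grows clockwise seen from above, hard stop (tight) at 1.4; starts anywhere from 0 to 0.7. Turns stiffly (about 0.3 N m) and stays where it is left. It says nothing about where the flats stand.
- glue: White glue bottle, 60 mm across, 160 mm high; origin under its centre. A bystander: leave it alone.
- dowel_jar: Amber jar, 70 mm across, 100 mm high; origin under its centre. A bystander: leave it alone.
- hammer: Hammer lying flat; origin on the bench under its middle, x along the handle. A bystander: leave it alone.
- tape: Tan ring of tape lying flat, 100 mm across, 25 mm high; origin under its centre. A bystander: leave it alone.
- brush: Brush lying flat; origin on the bench under its middle, x along the handle. A bystander: leave it alone.
- offcut: Wood offcut 90 x 45 x 30 mm lying flat; origin under its centre. A bystander: leave it alone.
- screwdriver: Screwdriver lying flat; origin on the bench under its middle, x along its shaft. A bystander: leave it alone.
Things that resemble listed ones, but are neither listed nor needed, are in the scene too. Several things look just like the key: the one meant starts farthest from the robot's base.

How it is judged:
By the outcome, as a careful person would: the job done as asked, in the order asked, and still so for the second after the job is handed in, with the robot touching nothing.
It also fails if it takes over 72 s, if anything falls off the work surface, if the arm or the gripper's body presses on something with over 40 N, if the wrist force passes 120 N, or if a joint passes its speed limit or range.

## Robot

A 6-joint arm with a two-finger parallel gripper is mounted at the origin on the work surface. World frame = base frame: x ahead of the robot, y to its left, z up, the work surface at z = 0. Lengths are in mm, angles in degrees, forces in N, time in s.
With the tool pointing down it reaches from about 300 to 850 mm from the base axis. Payload 4.2 kg.
Tool frame: the origin (TCP) lies on the centre line of the jaws, within the pads' length; the fingertips stand 11 mm ahead of it and the grasp point (between the pads) lies 8 mm behind it; z points along the fingers, y is the direction in which the jaws open and shut (so a half turn about z gives the same grasp; the last joint's range is limited). The gripper opens to 91 mm and grips with 3 to 60 N. Pads are 32 mm wide; open, the fingers measure 118 mm over their backs; the gripper's body (76 mm by 178 mm) begins 60 mm behind the grasp point.
Start: joints at [-65.776, 18.312, 89.639, -0, 72.044, -1.146], TCP at [246.376, -519.558, 224.976] pointing down, gripper open.
Joint ranges: [-177.97, 177.97], [-48.28, 115.42], [12.27, 149.76], [-77.06, 257.06], [2.81, 150.46], [-146.56, 146.56]. Speed limits (degrees/s): [147.25, 147.25, 180, 180, 180, 180].

## Interface

Orientations are given as [roll, pitch, yaw] about the fixed x, y, z axes, in that order (R = Rz(yaw) Ry(pitch) Rx(roll)).
In Python, from workcell import env, grab_frame gives the robot as it stands. The module is installed in compiled form; this text tells all that it offers.
- The arm moves only by the tool arm_command, never from a script. Its argument "series" is one flat list of numbers, 6 for each row, row after row: the shift along the world's x, y, z each as a share of 400 mm, from -1 to 1, then the turn, a rotation vector about the world's x, y, z each as a share of 45 degrees, from -1 to 1. A call has 1 to 20 rows; each row shifts and turns the commanded pose from where the row before left it; what a row does not reach is not made up. A row lasts 1/12 s, in which the tool goes at most 41.7 mm and 7.16 degrees, less where a joint would pass 70% of its speed; a pose out of reach is approached as far as the arm can. A call with a number of a shift or a turn outside -1 to 1 is refused whole. A call with a gripper value outside its range is refused whole. "hand" is the opening, from 0 (shut) to 1 (fully open), set as the call begins (left out, the last holds). The fingers move at their own pace and stop on an object; "newtons" is the grip in N (left out, the last holds). Time passes only in rows, so rows that do not move let the fingers close. It gives the time, the measured TCP pose, the force and the opening at its end, in the units of the state.
- env.state(): the state, without advancing time (a new reading comes with each control period).
- grab_frame(name): name is "side" or "top" or "wrist"; returns a dict with "frame" (384x512x3 uint8, red, green, blue), "intrinsics" (3x3 intrinsics, pixels), "R" (3x3) and "t" (3): a world point X has camera coordinates R X + t; the wrist camera has in their place "tool_from_camera" (4x4, takes a point from camera to tool coordinates, whose origin is the TCP and whose axes are the flange's). Camera axes: x right, y down, z forward; pixel columns grow to the right and rows downward; lengths in mm; the calibration is good to about 2 mm. A picture is of the moment at which its call begins: read the wrist's pose just before it. There is no depth.
- env.job_done(): hands the job in, once; it reports no verdict.
The state is a dict: "time_s": time; "qpos": joint angles; "qvel": joint speeds; "effort": joint torques, N m; "ee_pos": TCP position; "ee_rot": TCP orientation; "force": force on the tool from outside, world axes, zero at the start; "torque": the same for the moment, N m; "gripper_width": finger opening in mm.
Only numpy, scipy, OpenCV 4.12 (cv2) and the standard library are available. Lean on these libraries where they do the work, as an engineer would, in place of code of your own. Each camera call takes 0.05 s, during which the arm holds its last target.

## Working session

There is one attempt and no reset: what is moved stays moved. The work goes in short steps, Python scripts to look and compute and a tool call to move; the robot and the scene stay as the last step left them, time stands still between calls to the robot, and variables do not carry over. Pictures are saved under pics/ and viewed, and the job is handed in when it is done.

Besides the shell and the picture viewer there is one more tool, called after "Emit:" as name(argument=value, ...), one argument or row to a line, values as JSON. arm_command: Moves the arm, as the interface text tells. Shift numbers are shares of 400 mm and turn numbers shares of 45 degrees, none past 1 either way. Its arguments: {"type":"object","properties":{"series":{"type":"array"},"hand":{"type":"number"},"newtons":{"type":"number"}},"required":["series"]}

```bash
mkdir -p pics; cat > h.py <<'E'
import numpy as np, cv2
from workcell import env, grab_frame
def save(n,img): cv2.imwrite('pics/'+n+'.png',cv2.cvtColor(img,cv2.COLOR_RGB2BGR))
def ray(f,u,v,z):
    K=np.array(f['intrinsics']);R=np.array(f['R']);t=np.array(f['t']).ravel()
    d=R.T@np.linalg.solve(K,[u,v,1.]);c=-R.T@t
    return c+d*(z-c[2])/d[2]
def proj(f,X):
    p=np.array(f['intrinsics'])@(np.array(f['R'])@np.array(X)+np.array(f['t']).ravel());return p[:2]/p[2]
E
python3 - <<'E'
from h import *
import pickle
for n in('top','side'):
    f=grab_frame(n);pickle.dump(f,open(n+'.pkl','wb'));save(n+'0',cv2.resize(f['frame'],(800,600),interpolation=cv2.INTER_CUBIC))
    print(n,-np.array(f['R']).T@np.array(f['t']).ravel())
print(env.state())
E
```

```text
top [ 425.65430899   25.35053187 1169.28924206]
side [-171.33257495  792.82855995 1134.70189864]
{'time_s': 0.1, 'qpos': array([-6.57759342e+01,  1.83466052e+01,  8.96977252e+01,  3.31601001e-04,
        7.20449224e+01, -1.14698142e+00]), 'qvel': array([ 4.77008619e-02, -5.07478277e-02, -9.85085206e-02,  5.41396982e-02,
        2.58101595e-05,  3.10787598e-02]), 'effort': array([ 1.05483141e-03, -4.13332486e+01, -2.32509112e+01,  7.29869097e-02,
        4.22093191e-02, -4.46888896e-05]), 'ee_pos': array([ 246.19222593, -519.15552337,  224.22956954]), 'ee_rot': array([-1.79910771e+02, -2.10182492e-03,  2.53709432e+01]), 'force': array([ 0.04760732,  0.05630457, -1.16547747]), 'torque': array([-0.06394194, -0.00062944, -0.04500217]), 'gripper_width': 90.58323936381416}
```

View pics/top0.png

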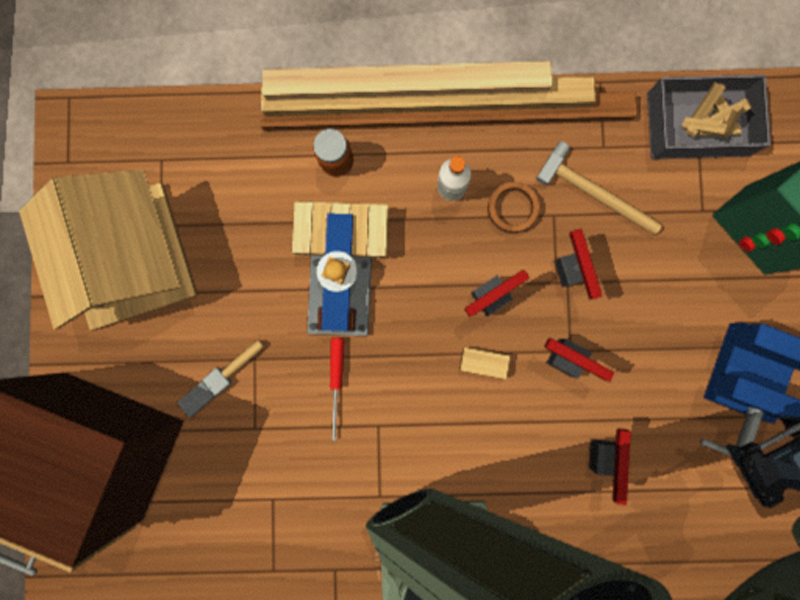

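View pics/side0.png

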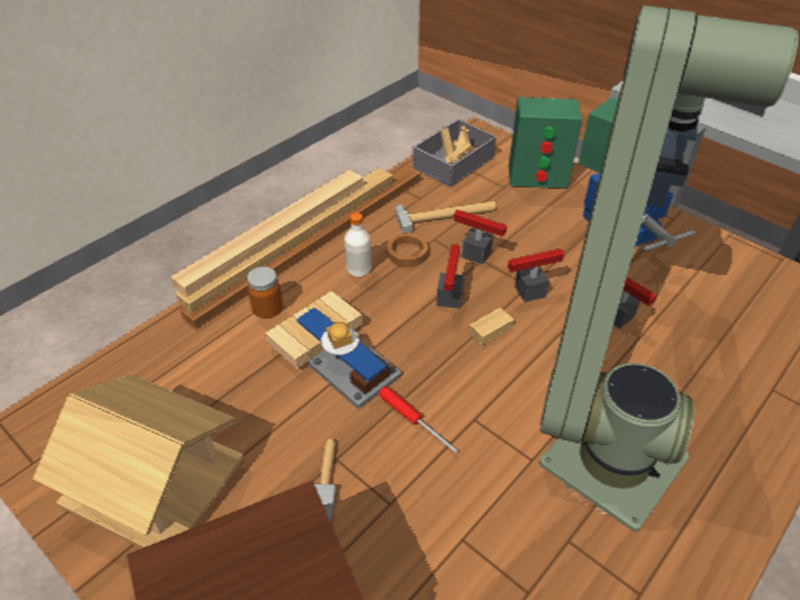

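The top view shows four key look-alikes, with bars at about (497,293), (586,263), (579,359) and (622,466) in the 800x600 picture. The clamp nut is at (336,270). Next I measure the bars.

```bash
python3 - <<'E'
from h import *
import pickle
f=pickle.load(open('top.pkl','rb'));im=f['frame']
hsv=cv2.cvtColor(im,cv2.COLOR_RGB2HSV)
m=((((hsv[...,0]<6)|(hsv[...,0]>174))&(hsv[...,1]>180)&(hsv[...,2]>70))*255).astype('uint8')
n,l,s,c=cv2.connectedComponentsWithStats(m)
for i in range(1,n):
    if s[i,4]<60: continue
    pts=np.argwhere(l==i)[:,::-1].astype(np.float32)
    r=cv2.minAreaRect(pts); b=cv2.boxPoints(r)
    W=np.array([ray(f,u,v,110)[:2] for u,v in pts],np.float32)
    r2=cv2.minAreaRect(W);bb=cv2.boxPoints(r2)
    e=bb[1]-bb[0];e2=bb[2]-bb[1]; L=e if np.hypot(*e)>np.hypot(*e2) else e2
    ctr=W.mean(0)
    print(c[i].round(1),s[i,4],'ctr',np.round(r2[0],1),ctr.round(1),'size',np.round(r2[1],0),'yaw',np.degrees(np.arctan2(L[1],L[0]))%180,'dist',np.hypot(*ctr))
# brass nut
m=((hsv[...,0]>10)&(hsv[...,0]<25)&(hsv[...,1]>120)&(hsv[...,2]>110)).astype('uint8')
for u,v in[(336/800*512-.2,270*.64)]: print('nut',ray(f,u,v,90), ray(f,u,v,66))
# white washer
w=((hsv[...,1]<50)&(hsv[...,2]>170)).astype('uint8'); w[:, :195]=0;w[:,235:]=0;w[:155]=0;w[195:]=0
pts=cv2.findNonZero(w); h=cv2.convexHull(pts); 
W=np.array([ray(f,u,v,66)[:2] for u,v in h[:,0]],np.float32); print('washer',cv2.minEnclosingCircle(W),cv2.fitEllipse(W))
# blue strap
b=((hsv[...,0]>105)&(hsv[...,0]<125)&(hsv[...,1]>150)&(hsv[...,2]>50)).astype('uint8');b[:,:190]=0;b[:,240:]=0
pts=cv2.findNonZero(b)
W=np.array([ray(f,u,v,62)[:2] for u,v in pts[:,0]],np.float32);print('strap',cv2.minAreaRect(W))
crop=im[110:330,170:420];save('crop_top',cv2.resize(crop,None,fx=3,fy=2.7,interpolation=cv2.INTER_CUBIC)[:600])
crop=im[150:195,190:240];save('nut_top',cv2.resize(crop,None,fx=12,fy=12,interpolation=cv2.INTER_CUBIC))
f=pickle.load(open('side.pkl','rb'));im=f['frame']
save('keys_side',cv2.resize(im[120:215,265:430],None,fx=4.8,fy=4.8,interpolation=cv2.INTER_CUBIC))
save('nut_side',cv2.resize(im[195:235,195:240],None,fx=14,fy=14,interpolation=cv2.INTER_CUBIC))
E
```

```text
[374.6 168.7] 364 ctr [ 546.5 -287.8] [ 546.2 -287.9] size [127.  23.] yaw 14.02114 dist 617.393
[496.2 150.8] 85 ctr [ 588.3 -634.2] [ 587.9 -634.1] size [29. 25.] yaw 33.335228 dist 864.6674
[477.6 156. ] 66 ctr [ 574.6 -580.4] [ 574.6 -580.5] size [26. 23.] yaw 42.71767 dist 816.78314
[317.8 187.2] 300 ctr [ 497.9 -124.8] [ 497.5 -125.2] size [ 20. 128.] yaw 122.121185 dist 513.0467
[214.9 231.8] 272 ctr [379.  167.8] [379.3 168.1] size [23. 90.] yaw 179.02672 dist 414.8807
[370.4 229.8] 327 ctr [ 373.9 -268.3] [ 374.3 -268.1] size [129.  21.] yaw 59.78723 dist 460.40332
[398.4 297.1] 330 ctr [ 184.2 -333.9] [ 187.4 -336.9] size [ 25. 129.] yaw 173.51898 dist 385.5089
nut [548.43120923 168.20438474  90.        ] [551.16138154 171.38100537  66.        ]
washer ((549.9337768554688, 171.30133056640625), 38.33110046386719) ((550.038330078125, 171.55902099609375), (73.97035217285156, 76.24738311767578), 92.48846435546875)
strap ((549.5345458984375, 170.00900268554688), (49.04423141479492, 218.68930053710938), 86.25896453857422)
```

View pics/keys_side.png

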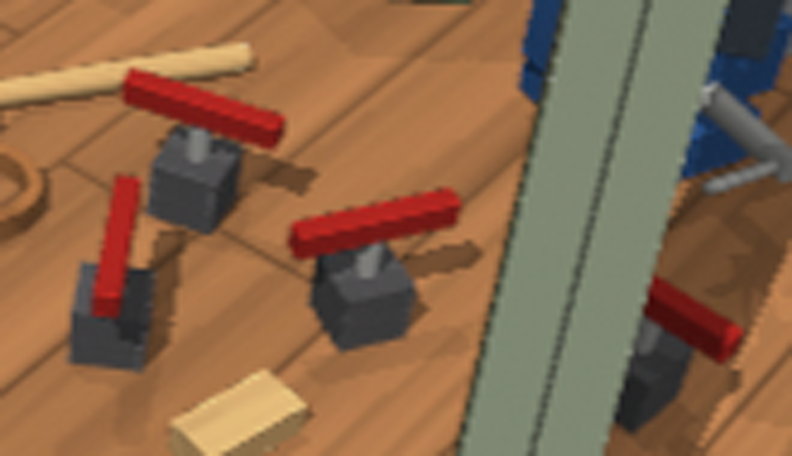

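View pics/nut_top.png

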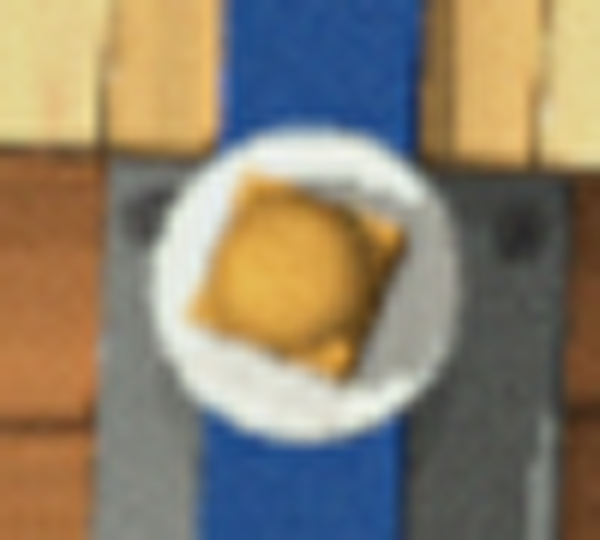

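View pics/nut_side.png

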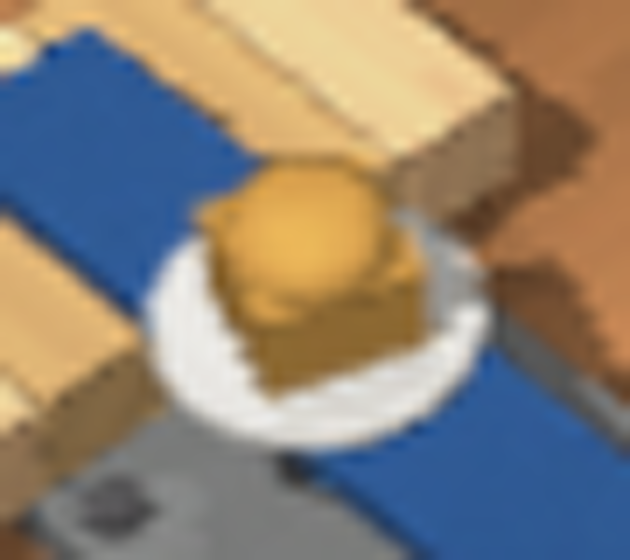

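```bash
python3 - <<'E'
from h import *
import pickle
f=pickle.load(open('side.pkl','rb'))
for p in[(546.3,-287.8,110),(497.9,-124.8,110),(373.9,-268.3,110),(550,171,66)]: 
    a=proj(f,p);print(p,a,a*800/512)
E
```

```text
(546.3, -287.8, 110) [307.21001522 139.77506736] [480.01564879 218.39854274]
(497.9, -124.8, 110) [289.48072019 167.80503055] [452.31362529 262.19536023]
(373.9, -268.3, 110) [343.28732645 163.46867641] [536.38644758 255.4198069 ]
(550, 171, 66) [217.68212096 216.62488905] [340.128314   338.47638914]
```

```bash
python3 - <<'E'
from h import *
import pickle
f=pickle.load(open('top.pkl','rb'))
P=[ray(f,190+a/12-.5,150+b/12-.5,92)[:2] for a,b in[(250,180),(405,232),(345,370),(195,310)]]
for i in range(4):
    d=P[(i+1)%4]-P[i];print(P[i].round(1),np.hypot(*d).round(1),np.degrees(np.arctan2(d[1],d[0]))%90)
print(np.mean(P,0))
K=np.array(f['intrinsics']);print(K)
E
```

```text
[572.7 180.6] 39.6 69.91022923592185
[559.1 143.4] 36.3 65.51230190195977
[526.1 158.4] 39.1 66.72759566902752
[541.5 194.4] 34.1 66.2109904780574
[549.85721054 169.20338846]
[[374.94067968   0.         261.72811624]
 [  0.         374.94067968 187.11416346]
 [  0.           0.           1.        ]]
```

Candidates by distance from the base, with bar pixels in the 512-wide top view:

| Bar pixel | Distance from base (mm) |
|---|---|
| (375,169) | 617 |
| (318,187) | 513 |
| (370,230) | 460 |
| (398,297) | 385 |

The farthest is (375,169), the topmost key in the side crop (at (200,110)). Its bar measures 127 x 23 mm, which fits. I move above it and confirm with the wrist camera. In the top view the nut is a square turned by about 67° (mod 90), centred near (550,170).

Emit:
arm_command(
  series=[0.075, 0.058, 0.005, 0, 0, -0.025, 0.075, 0.058, 0.005, 0, 0, -0.025, 0.075, 0.058, 0.005, 0, 0, -0.025, 0.075, 0.058, 0.005, 0, 0, -0.025, 0.075, 0.058, 0.005, 0, 0, -0.025, 0.075, 0.058, 0.005, 0, 0, -0.025, 0.075, 0.058, 0.005, 0, 0, -0.025, 0.075, 0.058, 0.005, 0, 0, -0.025, 0.075, 0.058, 0.005, 0, 0, -0.025, 0.075, 0.058, 0.005, 0, 0, -0.025, 0, 0, 0, 0, 0, 0, 0, 0, 0, 0, 0, 0, 0, 0, 0, 0, 0, 0],
  hand=0.65,
  newtons=40,
)

```text
time_s: 1.18
ee_pos: [545.8, -287.6, 244.3]
ee_rot: [-180.0, 0.1, 14.2]
force: [-0.1, -0.3, -0.1]
gripper_width: 59.4
```

```bash
cat >> h.py <<'E'
from scipy.spatial.transform import Rotation as Ro
def wrist():
    s=env.state();f=grab_frame('wrist');T=np.eye(4);T[:3,:3]=Ro.from_euler('xyz',s['ee_rot'],degrees=True).as_matrix();T[:3,3]=s['ee_pos']
    C=T@np.array(f['tool_from_camera']);f=dict(f);f['R']=C[:3,:3].T;f['t']=-C[:3,:3].T@C[:3,3];return s,f
def st():
    s=env.state();print('t',round(s['time_s'],2),'pos',s['ee_pos'].round(1),'rot',s['ee_rot'].round(2),'F',s['force'].round(1),'M',s['torque'].round(2),'w',round(s['gripper_width'],1),'q6',s['qpos'][5].round(1));return s
E
python3 - <<'E'
from h import *
st();s,f=wrist();im=f['frame'];save('w1',cv2.resize(im,(800,600)))
print(f['tool_from_camera'])
hsv=cv2.cvtColor(im,cv2.COLOR_RGB2HSV)
m=((((hsv[...,0]<6)|(hsv[...,0]>174))&(hsv[...,1]>180)&(hsv[...,2]>110))*255).astype('uint8')
n,l,st_,c=cv2.connectedComponentsWithStats(m)
for i in range(1,n):
    if st_[i,4]<300: continue
    pts=np.argwhere(l==i)[:,::-1]
    W=np.array([ray(f,u,v,110)[:2] for u,v in pts],np.float32)
    print(c[i],st_[i],cv2.minAreaRect(W))
E
```

```text
t 1.18 pos [ 545.8 -287.6  244.3] rot [-1.7997e+02  9.0000e-02  1.4160e+01] F [-0.1 -0.3 -0.1] M [ 0.04 -0.01 -0.04] w 59.4 q6 47.0
[[ 2.67007343e-04 -9.63419153e-01 -2.67999000e-01  7.49273465e+01]
 [ 9.99999354e-01 -3.89449141e-05  1.13630068e-03  6.29687965e-02]
 [-1.10517104e-03 -2.67999131e-01  9.63418520e-01 -1.58712843e+02]
 [ 0.00000000e+00  0.00000000e+00  0.00000000e+00  1.00000000e+00]]
[260.14913007 174.98342999] [ 250  111   21  132 2414] ((549.380615234375, -289.2344055175781), (126.40386962890625, 18.220638275146484), 14.749725341796875)
[ 83.71118012 186.96118012] [  19  159  128   56 2576] ((500.5446472167969, -126.97677612304688), (19.54595375061035, 126.78254699707031), 32.0186767578125)
```

View pics/w1.png

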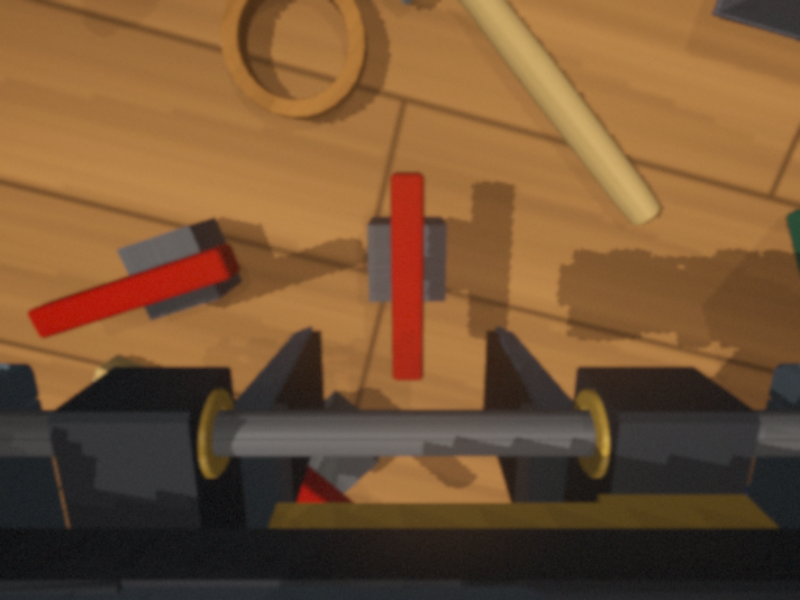

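The wrist view shows the chosen key upright at (408,275), the neighbour key at left (135,290) and tape and hammer above, all clear of the jaws. The top and wrist views agree within 3 mm, so I descend and grip.

Emit:
arm_command(
  series=[0.004, -0.0025, -0.05, 0, 0, 0.009, 0, 0, -0.075, 0, 0, 0, 0, 0, -0.075, 0, 0, 0, 0, 0, -0.075, 0, 0, 0, 0, 0, -0.06, 0, 0, 0, 0, 0, -0.03, 0, 0, 0, 0, 0, -0.02, 0, 0, 0, 0, 0, 0, 0, 0, 0, 0, 0, 0, 0, 0, 0],
)

```text
time_s: 1.98
ee_pos: [547.6, -289.5, 91.5]
ee_rot: [180.0, -0.0, 14.4]
force: [0.4, 0.2, 0.3]
gripper_width: 59.2
```

Emit:
arm_command(
  series=[0, 0, 0, 0, 0, 0, 0, 0, 0, 0, 0, 0, 0, 0, 0, 0, 0, 0, 0, 0, 0, 0, 0, 0, 0, 0, 0, 0, 0, 0, 0, 0, 0, 0, 0, 0, 0, 0, 0, 0, 0, 0, 0, 0, 0, 0, 0, 0],
  hand=0,
  newtons=50,
)

```text
time_s: 2.65
ee_pos: [548.2, -288.7, 91.1]
ee_rot: [180.0, -0.0, 14.5]
force: [0.2, -0.8, 1.1]
gripper_width: 19.8
```

```bash
python3 - <<'E'
from h import *
st()
E
```

```text
t 2.65 pos [ 548.2 -288.7   91.1] rot [ 1.7997e+02 -2.0000e-02  1.4530e+01] F [ 0.2 -0.8  1.1] M [-0.02  0.   -0.07] w 19.8 q6 46.6
```

Emit:
arm_command(
  series=[0, 0, 0.03, 0, 0, 0, 0, 0, 0.07, 0, 0, 0, 0, 0, 0.09, 0, 0, 0, 0, 0, 0.09, 0, 0, 0, 0, 0, 0.09, 0, 0, 0, 0, 0, 0.08, 0, 0, 0, -0.009, 0.092, 0, 0, 0, 0.117, -0.009, 0.092, 0, 0, 0, 0.117, -0.009, 0.092, 0, 0, 0, 0.117, -0.009, 0.092, 0, 0, 0, 0.117, -0.009, 0.092, 0, 0, 0, 0.117, -0.009, 0.092, 0, 0, 0, 0.117, -0.009, 0.092, 0, 0, 0, 0.117, -0.009, 0.092, 0, 0, 0, 0.117, -0.009, 0.092, 0, 0, 0, 0.117, -0.009, 0.092, 0, 0, 0, 0.117],
)

```text
time_s: 3.98
ee_pos: [510.3, 81.1, 269.4]
ee_rot: [-179.8, 0.1, 67.4]
force: [1.6, -0.3, -6.1]
gripper_width: 19.8
```

Emit:
arm_command(
  series=[0, 0, 0, 0, 0, 0, 0, 0, 0, 0, 0, 0, 0, 0, 0, 0, 0, 0, 0, 0, 0, 0, 0, 0, 0, 0, 0, 0, 0, 0, 0, 0, 0, 0, 0, 0],
)

```text
time_s: 4.48
ee_pos: [512.0, 78.4, 270.7]
ee_rot: [-180.0, 0.0, 67.1]
force: [0.2, 0.2, -5.7]
gripper_width: 19.7
```

```bash
python3 - <<'E'
from h import *
import pickle
st();s,f=wrist();pickle.dump((s,f),open('w2.pkl','wb'));im=f['frame'];save('w2',cv2.resize(im,(800,600)))
print(proj(f,[550,171,66]),proj(f,[550,171,104]))
E
```

```text
t 4.48 pos [512.   78.4 270.7] rot [-1.7998e+02  2.0000e-02  6.7060e+01] F [ 0.2  0.2 -5.7] M [ 0.03 -0.08 -0.06] w 19.7 q6 30.4
[257.31432068  76.52271703] [257.2755243   73.66019715]
```

View pics/w2.png

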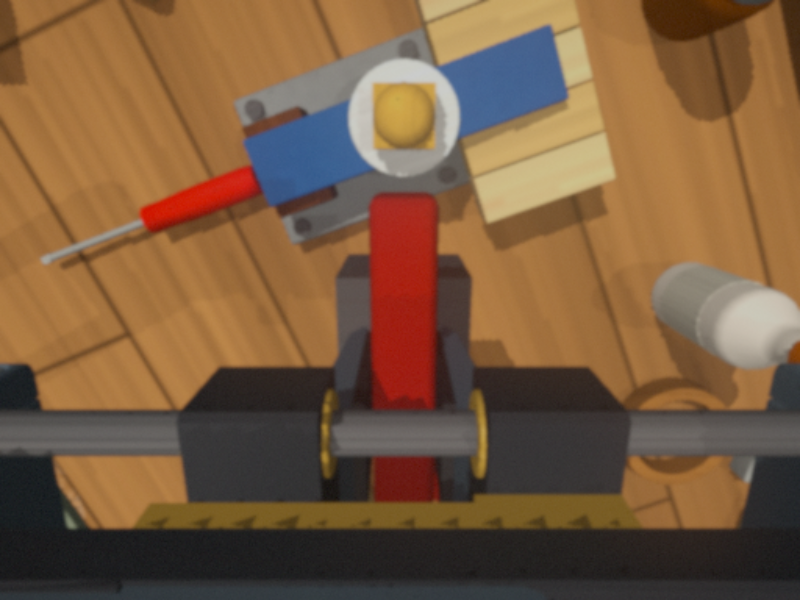

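The wrist view shows the nut at (404,115) and the bar end at (404,200). The nut flats look parallel to the bar already. I measure the nut, washer and bar offset in this view.

```bash
python3 - <<'E'
from h import *
import pickle
s,f=pickle.load(open('w2.pkl','rb'));im=f['frame']
hsv=cv2.cvtColor(im,cv2.COLOR_RGB2HSV)
sub=np.zeros(im.shape[:2],bool);sub[35:120,220:300]=1
w=((hsv[...,1]<60)&(hsv[...,2]>150)&sub).astype('uint8')
h=cv2.convexHull(cv2.findNonZero(w))[:,0]
W=np.array([ray(f,u,v,66)[:2] for u,v in h],np.float32);print('washer',cv2.fitEllipse(W),cv2.minEnclosingCircle(W))
b=((hsv[...,0]>8)&(hsv[...,0]<28)&(hsv[...,1]>150)&sub).astype('uint8')
n,l,ss,c=cv2.connectedComponentsWithStats(b);i=int(l[74,258]);print(ss[i])
W=np.array([ray(f,u,v,92)[:2] for v,u in np.argwhere(l==i)],np.float32);r=cv2.minAreaRect(W);print('nut',r)
m=(((hsv[...,0]<6)|(hsv[...,0]>174))&(hsv[...,1]>180)&(hsv[...,2]>100)).astype('uint8');m[:,:200]=0;m[:,320:]=0;m[:118]=0
v,u=np.argwhere(m)[:,0],np.argwhere(m)[:,1];v0=v.min();print('bar top row',v0,u[v==v0+3].min(),u[v==v0+3].max())
zt=s['ee_pos'][2]-91+110
for q in((u[v==v0+8].min()),(u[v==v0+8].max())): print(ray(f,q,v0+8,zt))
E_=ray(f,258,v0,zt); R=Ro.from_euler('xyz',s['ee_rot'],degrees=True).as_matrix();print('bar end tool',R.T@(E_-s['ee_pos']))
save('nutw',cv2.resize(im[30:140,200:320],None,fx=5,fy=5,interpolation=cv2.INTER_CUBIC))
E
```

```text
washer ((556.9835205078125, 174.5426483154297), (74.87968444824219, 93.55946350097656), 111.3999252319336) ((559.8255615234375, 174.79637145996094), 48.06650924682617)
[ 240   54   37   40 1343]
nut ((551.0921020507812, 171.38412475585938), (36.45554733276367, 35.95463562011719), 67.08799743652344)
bar top row 125 240 278
[527.23808844 139.13768745 289.73218315]
[543.90377291 132.08857486 289.73218315]
bar end tool [ 65.25123291  -0.58860548 -19.02421782]
```

View pics/nutw.png

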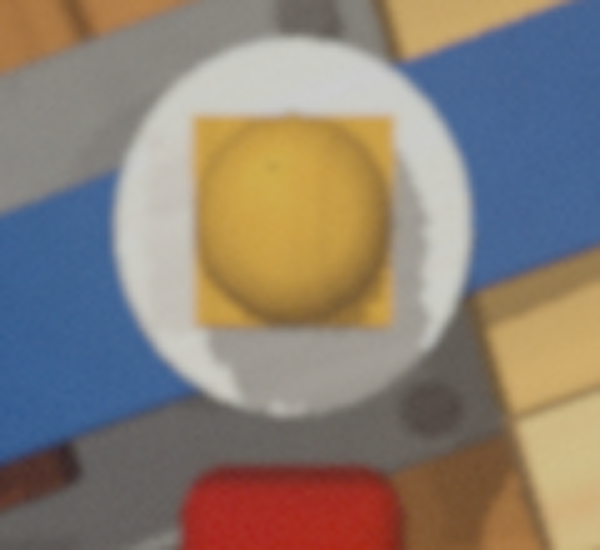

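```bash
python3 - <<'E'
from h import *
import pickle
s,f=pickle.load(open('w2.pkl','rb'))
R=Ro.from_euler('xyz',s['ee_rot'],degrees=True).as_matrix()
for a,b,z in((293,226,66),(294.5,221.5,92)):
    X=ray(f,200+a/5-.4,30+b/5-.4,z);print(X,R.T@(X-s['ee_pos']))
for a,b,c,d,z in((113,226,473,226,66),(196,221,393,221,92),(293,117,293,326,92)):
    print(np.linalg.norm(ray(f,200+a/5,30+b/5,z)-ray(f,200+c/5,30+d/5,z)))
E
```

```text
[551.55073752 172.23335154  66.        ] [ 1.01901245e+02 -5.85466822e-02  2.04694076e+02]
[551.37499818 171.16560224  92.        ] [100.83968959   0.18605677 178.69437878]
77.00385468388605
39.09259016827143
39.12148691304656
```

Emit:
arm_command(
  series=[0.024, 0.058, 0, 0, 0, 0, 0.024, 0.058, 0, 0, 0, 0, 0.024, 0.058, 0, 0, 0, 0, 0.0248, 0.058, 0, 0, 0, 0, 0, 0, -0.06, 0, 0, 0, 0, 0, -0.06, 0, 0, 0, 0, 0, -0.04, 0, 0, 0, 0, 0, -0.015, 0, 0, 0, 0, 0, 0, 0, 0, 0, 0, 0, 0, 0, 0, 0, 0, 0, 0, 0, 0, 0, 0, 0, 0, 0, 0, 0],
)

```text
time_s: 5.53
ee_pos: [551.6, 172.3, 202.6]
ee_rot: [179.9, -0.1, 67.2]
force: [-0.1, -0.1, -5.6]
gripper_width: 19.8
```

```bash
python3 - <<'E'
from h import *
st();f=grab_frame('side');a=f['frame'][130:250,150:300];b=grab_frame('top')['frame'][120:240,150:300]
save('p3',np.vstack([cv2.resize(x,(750,300) if 0 else (375,300),interpolation=cv2.INTER_CUBIC) for x in(a,b)]))
E
```

```text
t 5.53 pos [551.6 172.3 202.6] rot [ 1.7985e+02 -1.2000e-01  6.7160e+01] F [-0.1 -0.1 -5.6] M [ 0.04 -0.05 -0.01] w 19.8 q6 39.1
```

View pics/p3.png

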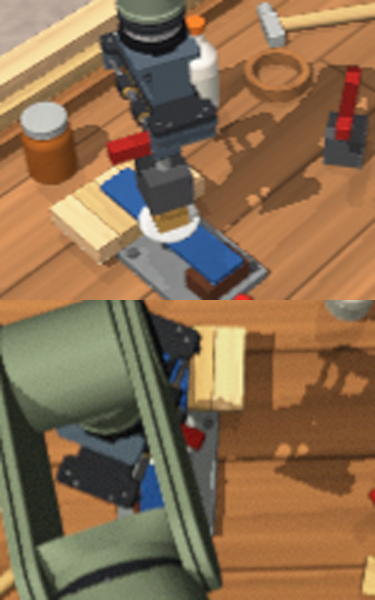

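The socket is above the nut, and the square below it is parallel to it. I trim by under 1 mm and descend gently.

Emit:
arm_command(
  series=[-0.0015, -0.0018, -0.01, 0, 0, 0, 0, 0, -0.01, 0, 0, 0, 0, 0, -0.01, 0, 0, 0, 0, 0, -0.005, 0, 0, 0, 0, 0, -0.005, 0, 0, 0, 0, 0, 0, 0, 0, 0, 0, 0, 0, 0, 0, 0],
)

```text
time_s: 6.22
ee_pos: [550.1, 171.6, 184.8]
ee_rot: [-180.0, 0.0, 67.2]
force: [0.2, -0.7, -6.2]
gripper_width: 19.8
```

```bash
python3 - <<'E'
from h import *
st()
E
```

```text
t 6.22 pos [550.1 171.6 184.8] rot [-1.7999e+02  1.0000e-02  6.7180e+01] F [ 0.2 -0.7 -6.2] M [-0.02 -0.03  0.01] w 19.8 q6 39.0
```

Emit:
arm_command(
  series=[0, 0, -0.0025, 0, 0, 0, 0, 0, -0.0025, 0, 0, 0, 0, 0, -0.0025, 0, 0, 0, 0, 0, -0.0025, 0, 0, 0, 0, 0, 0, 0, 0, 0, 0, 0, 0, 0, 0, 0],
)

```text
time_s: 6.72
ee_pos: [550.1, 171.5, 180.9]
ee_rot: [-180.0, 0.0, 67.2]
force: [0.6, 0.4, -6.4]
gripper_width: 19.7
```

```bash
python3 - <<'E'
from h import *
st()
E
```

```text
t 6.72 pos [550.1 171.5 180.9] rot [-180.      0.     67.17] F [ 0.6  0.4 -6.4] M [-0.04 -0.02  0.  ] w 19.7 q6 39.0
```

It is already 2 mm past the hang-up height with no contact force, so I continue.

Emit:
arm_command(
  series=[0, 0, -0.004, 0, 0, 0, 0, 0, -0.004, 0, 0, 0, 0, 0, -0.004, 0, 0, 0, 0, 0, -0.004, 0, 0, 0, 0, 0, 0, 0, 0, 0],
)

```text
time_s: 7.13
ee_pos: [549.8, 171.4, 174.1]
ee_rot: [-180.0, 0.0, 67.2]
force: [-1.1, 0.3, -6.0]
gripper_width: 19.6
```

Emit:
arm_command(
  series=[0, 0, -0.004, 0, 0, 0, 0, 0, -0.004, 0, 0, 0, 0, 0, -0.004, 0, 0, 0, 0, 0, -0.004, 0, 0, 0, 0, 0, 0, 0, 0, 0],
)

```text
time_s: 7.55
ee_pos: [549.8, 171.4, 167.7]
ee_rot: [-180.0, 0.0, 67.2]
force: [0.5, -0.3, -6.8]
gripper_width: 19.9
```

Emit:
arm_command(
  series=[0, 0, -0.004, 0, 0, 0, 0, 0, -0.004, 0, 0, 0, 0, 0, -0.004, 0, 0, 0, 0, 0, -0.004, 0, 0, 0, 0, 0, 0, 0, 0, 0],
)

```text
time_s: 7.97
ee_pos: [549.8, 171.4, 161.3]
ee_rot: [-180.0, 0.0, 67.2]
force: [-0.8, -0.2, -6.7]
gripper_width: 19.4
```

```bash
python3 - <<'E'
from h import *
st()
E
```

```text
t 7.97 pos [549.8 171.4 161.3] rot [-1.7997e+02  3.0000e-02  6.7180e+01] F [-0.8 -0.2 -6.7] M [-0.01 -0.06  0.01] w 19.4 q6 39.0
```

Now the last few mm onto the washer, lightly.

Emit:
arm_command(
  series=[0, 0, -0.004, 0, 0, 0, 0, 0, -0.003, 0, 0, 0, 0, 0, -0.0025, 0, 0, 0, 0, 0, 0, 0, 0, 0, 0, 0, 0, 0, 0, 0],
)

```text
time_s: 8.38
ee_pos: [550.1, 171.5, 157.9]
ee_rot: [180.0, 0.0, 67.2]
force: [1.2, 0.1, -6.1]
gripper_width: 20.2
```

```bash
python3 - <<'E'
from h import *
st()
E
```

```text
t 8.38 pos [550.1 171.5 157.9] rot [180.     0.    67.17] F [ 1.2  0.1 -6.1] M [-0.09 -0.    0.02] w 20.2 q6 39.0
```

Emit:
arm_command(
  series=[0, 0, -0.002, 0, 0, 0, 0, 0, -0.001, 0, 0, 0, 0, 0, 0, 0, 0, 0, 0, 0, 0, 0, 0, 0],
)

```text
time_s: 8.72
ee_pos: [550.3, 171.6, 157.3]
ee_rot: [180.0, -0.0, 67.2]
force: [-1.0, 0.1, -2.5]
gripper_width: 19.7
```

```bash
python3 - <<'E'
from h import *
st()
E
```

```text
t 8.72 pos [550.3 171.6 157.3] rot [ 1.7996e+02 -3.0000e-02  6.7180e+01] F [-1.   0.1 -2.5] M [-0.08  0.08 -0.01] w 19.7 q6 39.0
```

The washer is felt at TCP z 157.3, so the key is home. I turn clockwise in chunks and watch the moment.

Emit:
arm_command(
  series=[0, 0, -0.001, 0, 0, -0.06, 0, 0, 0, 0, 0, -0.06, 0, 0, 0, 0, 0, -0.06, 0, 0, 0, 0, 0, -0.06, 0, 0, 0, 0, 0, -0.06, 0, 0, 0, 0, 0, -0.06, 0, 0, 0, 0, 0, -0.06, 0, 0, 0, 0, 0, -0.06, 0, 0, 0, 0, 0, 0, 0, 0, 0, 0, 0, 0],
)

```text
time_s: 9.55
ee_pos: [550.7, 171.2, 157.3]
ee_rot: [179.9, -0.1, 45.6]
force: [1.2, -2.3, 0.7]
gripper_width: 19.7
```

```bash
python3 - <<'E'
from h import *
st()
E
```

```text
t 9.55 pos [550.7 171.2 157.3] rot [ 1.7991e+02 -5.0000e-02  4.5640e+01] F [ 1.2 -2.3  0.7] M [-0.55  0.17  0.01] w 19.7 q6 60.5
```

Emit:
arm_command(
  series=[0, 0, 0, 0, 0, -0.06, 0, 0, 0, 0, 0, -0.06, 0, 0, 0, 0, 0, -0.06, 0, 0, 0, 0, 0, -0.06],
)

```text
time_s: 9.88
ee_pos: [550.6, 171.3, 157.2]
ee_rot: [179.9, -0.1, 34.8]
force: [0.5, -2.9, 2.1]
gripper_width: 19.7
```

```bash
python3 - <<'E'
from h import *
st();s,f=wrist();save('w4',cv2.resize(f['frame'],(800,600)))
f=grab_frame('side');save('s4',cv2.resize(f['frame'][150:250,150:280],(780,600),interpolation=cv2.INTER_CUBIC))
st()
E
```

```text
t 9.88 pos [550.6 171.3 157.2] rot [ 1.7991e+02 -5.0000e-02  3.4790e+01] F [ 0.5 -2.9  2.1] M [-0.52  0.28  0.46] w 19.7 q6 71.4
t 9.98 pos [550.6 171.4 157.3] rot [ 1.7994e+02 -7.0000e-02  3.4830e+01] F [-0.4 -1.9  2.7] M [-0.63  0.32  0.  ] w 19.7 q6 71.4
```

View pics/s4.png

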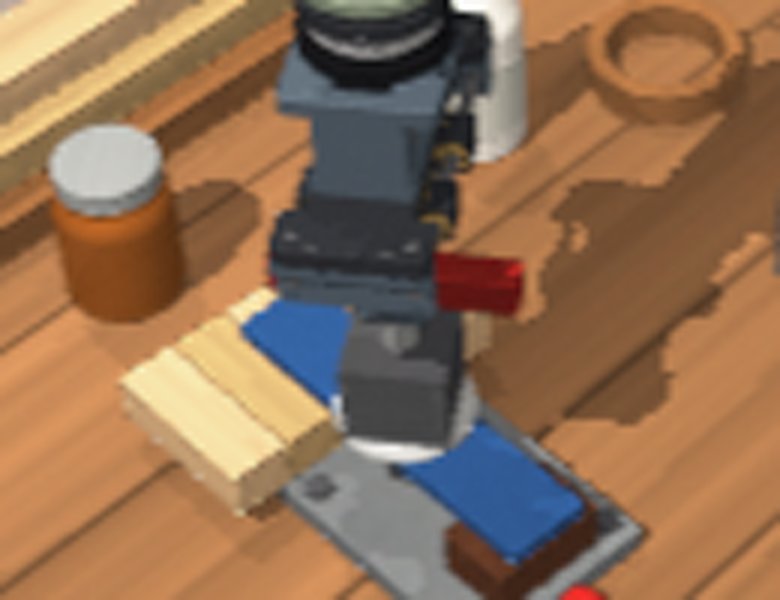

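View pics/w4.png

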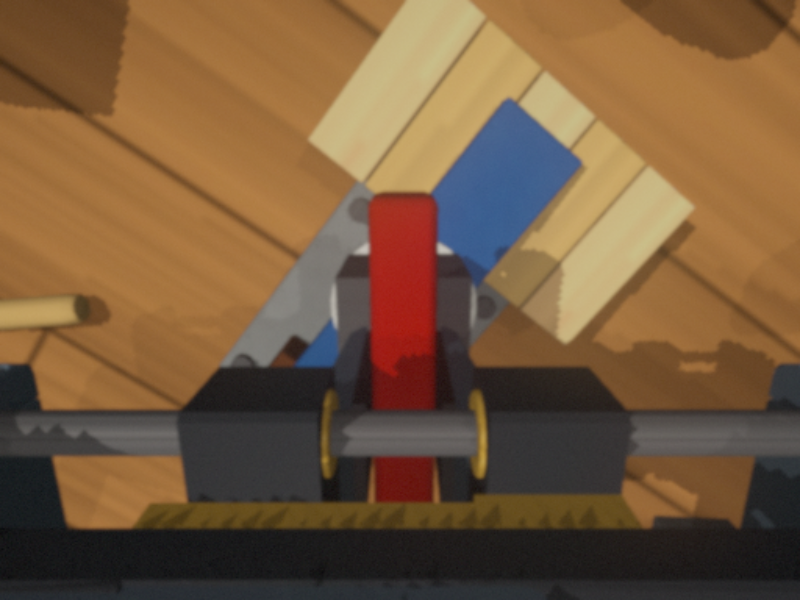

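The socket sits on the washer and the bar is held square in the jaws. Moment while turning is 0.46 N m, falling to 0 at rest, so the nut is turning. I continue to the stop.

Emit:
arm_command(
  series=[0, 0, 0, 0, 0, -0.06, 0, 0, 0, 0, 0, -0.06, 0, 0, 0, 0, 0, -0.06],
)

```text
time_s: 10.23
ee_pos: [550.5, 171.4, 157.3]
ee_rot: [179.9, -0.1, 26.7]
force: [0.2, -1.8, 3.3]
gripper_width: 19.8
```

```bash
python3 -c "
from h import *
st()"
```

```text
t 10.23 pos [550.5 171.4 157.3] rot [ 1.7994e+02 -7.0000e-02  2.6730e+01] F [ 0.2 -1.8  3.3] M [-0.46  0.33  0.46] w 19.8 q6 79.5
```

Emit:
arm_command(
  series=[0, 0, 0, 0, 0, -0.05, 0, 0, 0, 0, 0, -0.05],
)

```text
time_s: 10.4
ee_pos: [550.5, 171.5, 157.2]
ee_rot: [180.0, -0.1, 22.3]
force: [0.0, -2.2, 2.8]
gripper_width: 19.6
```

```bash
python3 -c "
from h import *
st()"
```

```text
t 10.4 pos [550.5 171.5 157.2] rot [ 1.7996e+02 -6.0000e-02  2.2250e+01] F [ 0.  -2.2  2.8] M [-0.38  0.43  0.5 ] w 19.6 q6 83.9
```

Emit:
arm_command(
  series=[0, 0, 0, 0, 0, -0.05, 0, 0, 0, 0, 0, -0.05],
)

```text
time_s: 10.57
ee_pos: [550.4, 171.5, 157.2]
ee_rot: [180.0, -0.1, 17.8]
force: [-0.5, -1.3, 3.8]
gripper_width: 20.1
```

```bash
python3 -c "
from h import *
st()"
```

```text
t 10.57 pos [550.4 171.5 157.2] rot [ 1.7997e+02 -7.0000e-02  1.7750e+01] F [-0.5 -1.3  3.8] M [-0.38  0.41  0.55] w 20.1 q6 88.4
```

Emit:
arm_command(
  series=[0, 0, 0, 0, 0, -0.05, 0, 0, 0, 0, 0, -0.05],
)

```text
time_s: 10.73
ee_pos: [550.4, 171.6, 157.2]
ee_rot: [180.0, -0.1, 13.2]
force: [-1.0, -0.6, 3.5]
gripper_width: 19.7
```

```bash
python3 -c "
from h import *
st()"
```

```text
t 10.73 pos [550.4 171.6 157.2] rot [ 1.7999e+02 -7.0000e-02  1.3250e+01] F [-1.  -0.6  3.5] M [-0.28  0.46  0.46] w 19.7 q6 92.9
```

Emit:
arm_command(
  series=[0, 0, 0, 0, 0, -0.05, 0, 0, 0, 0, 0, -0.05],
)

```text
time_s: 10.9
ee_pos: [550.3, 171.7, 157.3]
ee_rot: [-180.0, -0.1, 8.8]
force: [-0.1, -1.5, 3.2]
gripper_width: 19.7
```

```bash
python3 -c "
from h import *
st()"
```

```text
t 10.9 pos [550.3 171.7 157.3] rot [-1.80e+02 -7.00e-02  8.75e+00] F [-0.1 -1.5  3.2] M [-0.28  0.45  0.44] w 19.7 q6 97.4
```

Emit:
arm_command(
  series=[0, 0, 0, 0, 0, -0.05, 0, 0, 0, 0, 0, -0.05],
)

```text
time_s: 11.07
ee_pos: [550.4, 171.8, 157.3]
ee_rot: [-180.0, -0.1, 4.2]
force: [-0.5, -0.5, 3.8]
gripper_width: 20.3
```

```bash
python3 -c "
from h import *
st()"
```

```text
t 11.07 pos [550.4 171.8 157.3] rot [-1.7998e+02 -7.0000e-02  4.2500e+00] F [-0.5 -0.5  3.8] M [-0.19  0.44  0.48] w 20.3 q6 101.9
```

Emit:
arm_command(
  series=[0, 0, 0, 0, 0, -0.05, 0, 0, 0, 0, 0, -0.05],
)

```text
time_s: 11.23
ee_pos: [550.3, 171.9, 157.2]
ee_rot: [-180.0, -0.1, -0.3]
force: [-0.3, 0.2, 3.0]
gripper_width: 19.9
```

```bash
python3 -c "
from h import *
st()"
```

```text
t 11.23 pos [550.3 171.9 157.2] rot [-1.7997e+02 -6.0000e-02 -2.6000e-01] F [-0.3  0.2  3. ] M [-0.14  0.47  0.48] w 19.9 q6 106.4
```

Emit:
arm_command(
  series=[0, 0, 0, 0, 0, -0.05, 0, 0, 0, 0, 0, -0.05],
)

```text
time_s: 11.4
ee_pos: [550.4, 171.9, 157.3]
ee_rot: [-180.0, -0.1, -4.8]
force: [-1.4, -0.3, 4.0]
gripper_width: 19.4
```

```bash
python3 -c "
from h import *
st()"
```

```text
t 11.4 pos [550.4 171.9 157.3] rot [-1.7995e+02 -6.0000e-02 -4.7600e+00] F [-1.4 -0.3  4. ] M [-0.08  0.51  0.47] w 19.4 q6 110.9
```

Emit:
arm_command(
  series=[0, 0, 0, 0, 0, -0.05, 0, 0, 0, 0, 0, -0.05],
)

```text
time_s: 11.57
ee_pos: [550.4, 172.0, 157.3]
ee_rot: [-179.9, -0.1, -9.3]
force: [-0.0, -0.2, 2.8]
gripper_width: 19.5
```

```bash
python3 -c "
from h import *
st()"
```

```text
t 11.57 pos [550.4 172.  157.3] rot [-1.7994e+02 -6.0000e-02 -9.2600e+00] F [-0.  -0.2  2.8] M [-0.07  0.49  0.43] w 19.5 q6 115.4
```

Emit:
arm_command(
  series=[0, 0, 0, 0, 0, -0.04, 0, 0, 0, 0, 0, -0.04],
)

```text
time_s: 11.73
ee_pos: [550.4, 172.1, 157.3]
ee_rot: [-179.9, -0.1, -12.8]
force: [-0.7, -0.2, 2.7]
gripper_width: 19.5
```

```bash
python3 -c "
from h import *
st()"
```

```text
t 11.73 pos [550.4 172.1 157.3] rot [-1.7993e+02 -5.0000e-02 -1.2840e+01] F [-0.7 -0.2  2.7] M [0.01 0.53 0.43] w 19.5 q6 119.0
```

Emit:
arm_command(
  series=[0, 0, 0, 0, 0, -0.04, 0, 0, 0, 0, 0, -0.04],
)

```text
time_s: 11.9
ee_pos: [550.4, 172.2, 157.2]
ee_rot: [-179.9, -0.0, -16.4]
force: [-1.2, 0.1, 2.7]
gripper_width: 19.7
```

```bash
python3 -c "
from h import *
st()"
```

```text
t 11.9 pos [550.4 172.2 157.2] rot [-1.7991e+02 -5.0000e-02 -1.6450e+01] F [-1.2  0.1  2.7] M [0.1  0.51 0.48] w 19.7 q6 122.6
```

Emit:
arm_command(
  series=[0, 0, 0, 0, 0, -0.03, 0, 0, 0, 0, 0, -0.03],
)

```text
time_s: 12.07
ee_pos: [550.5, 172.0, 157.2]
ee_rot: [-180.0, -0.1, -19.0]
force: [-1.2, 0.9, 3.9]
gripper_width: 20.2
```

```bash
python3 -c "
from h import *
st()"
```

```text
t 12.07 pos [550.5 172.  157.2] rot [-1.7996e+02 -9.0000e-02 -1.8990e+01] F [-1.2  0.9  3.9] M [0.18 0.69 2.09] w 20.2 q6 125.2
```

Emit:
arm_command(
  series=[0, 0, 0, 0, 0, -0.03, 0, 0, 0, 0, 0, -0.03],
)

```text
time_s: 12.23
ee_pos: [550.2, 172.0, 157.2]
ee_rot: [-180.0, -0.0, -21.7]
force: [-1.4, 1.2, 5.8]
gripper_width: 21.2
```

```bash
python3 -c "
from h import *
st()"
```

```text
t 12.23 pos [550.2 172.  157.2] rot [-1.7998e+02 -5.0000e-02 -2.1710e+01] F [-1.4  1.2  5.8] M [0.25 0.69 2.25] w 21.2 q6 127.9
```

The moment jumped from 0.47 to 2.1 N m at yaw -19, about 86° of turn, which is 80° of nut travel plus socket play. That is the hard stop. The jaws then began to slip on the bar (21 mm), so I stop there, relieve the twist, release and rise.

Emit:
arm_command(
  series=[0, 0, 0.001, 0, 0, 0.04, 0, 0, 0, 0, 0, 0.02, 0, 0, 0, 0, 0, 0, 0, 0, 0, 0, 0, 0],
)

```text
time_s: 12.57
ee_pos: [550.2, 172.0, 157.2]
ee_rot: [-179.9, -0.0, -19.2]
force: [-0.9, 0.8, 5.2]
gripper_width: 20.4
```

```bash
python3 -c "
from h import *
st()"
```

```text
t 12.57 pos [550.2 172.  157.2] rot [-1.7995e+02 -1.0000e-02 -1.9220e+01] F [-0.9  0.8  5.2] M [0.33 0.66 1.28] w 20.4 q6 125.4
```

Emit:
arm_command(
  series=[0, 0, 0, 0, 0, 0, 0, 0, 0, 0, 0, 0, 0, 0, 0, 0, 0, 0, 0, 0, 0, 0, 0, 0, 0, 0, 0, 0, 0, 0, 0, 0, 0, 0, 0, 0],
  hand=0.6,
)

```text
time_s: 13.07
ee_pos: [550.1, 171.4, 156.6]
ee_rot: [180.0, 0.0, -19.3]
force: [-0.3, 0.4, 0.4]
gripper_width: 54.3
```

Emit:
arm_command(
  series=[0, 0, 0.01, 0, 0, 0, 0, 0, 0.03, 0, 0, 0, 0, 0, 0.06, 0, 0, 0, 0, 0, 0.08, 0, 0, 0, 0, 0, 0.08, 0, 0, 0, -0.05, 0, 0.08, 0, 0, 0, -0.08, 0, 0, 0, 0, 0, -0.08, 0, 0, 0, 0, 0, -0.08, 0, 0, 0, 0, 0, -0.08, 0, 0, 0, 0, 0, -0.05, 0, 0, 0, 0, 0, 0, 0, 0, 0, 0, 0, 0, 0, 0, 0, 0, 0, 0, 0, 0, 0, 0, 0, 0, 0, 0, 0, 0, 0],
)

```text
time_s: 14.32
ee_pos: [383.3, 171.7, 292.8]
ee_rot: [-180.0, -0.0, -19.3]
force: [-0.1, 0.5, -0.3]
gripper_width: 54.7
```

```bash
python3 - <<'E'
from h import *
st();s,f=wrist();a=f['frame'];save('w5',cv2.resize(a,(800,600)))
f=grab_frame('side');im=f['frame'];save('s5',cv2.resize(im,(800,600),interpolation=cv2.INTER_CUBIC))
hsv=cv2.cvtColor(a,cv2.COLOR_RGB2HSV)
g=grab_frame('top');save('t5',cv2.resize(g['frame'],(800,600),interpolation=cv2.INTER_CUBIC))
for z in(176,202): print(z,'side',proj(f,[550,171,z])*800/512,'top',proj(g,[550,171,z])*800/512)
E
```

```text
t 14.32 pos [383.3 171.7 292.8] rot [-1.7999e+02 -3.0000e-02 -1.9250e+01] F [-0.1  0.5 -0.3] M [0.06 0.02 0.01] w 54.7 q6 131.8
176 side [336.88044116 300.70194684] top [327.29029667 263.60790015]
202 side [336.05707172 291.12573411] top [324.97258912 261.72415753]
```

View pics/s5.png

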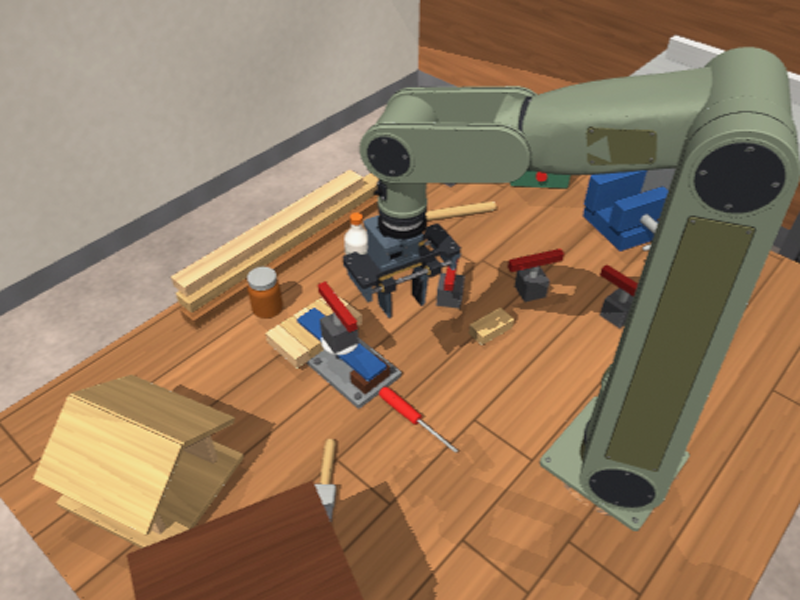

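View pics/w5.png

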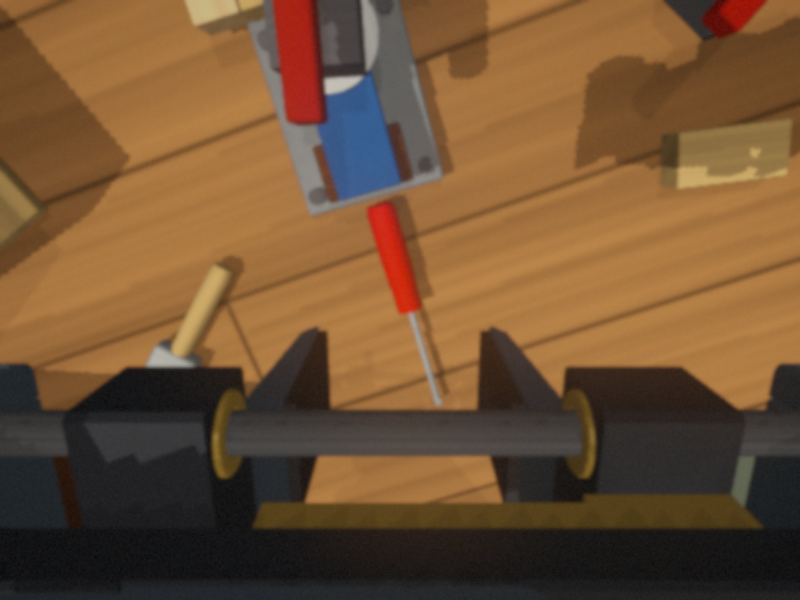

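View pics/t5.png

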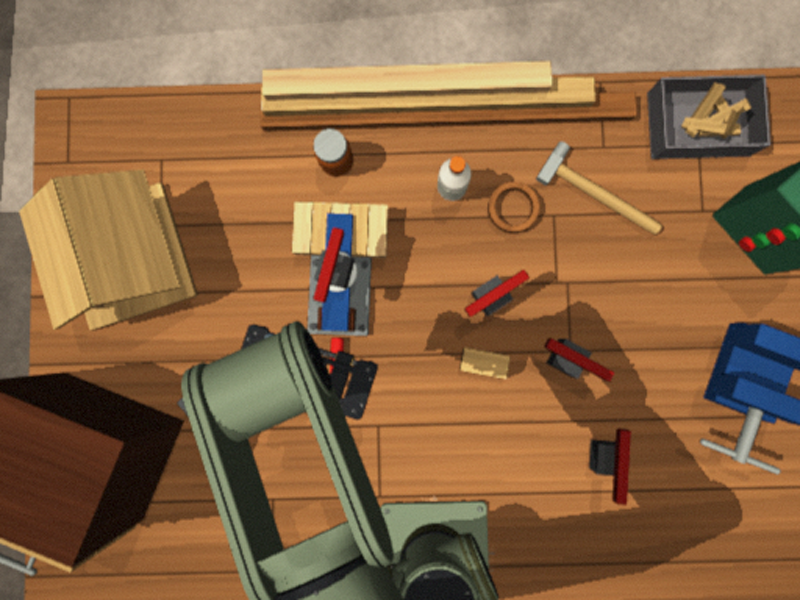

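The views show the key upright on the clamp: bar centre at (337,305) in the side view, against (337,301) predicted for the top of the bar when home. In the hung-up position it would be at (336,291). The other things look unmoved between the first and last pictures. Handing in.

```bash
python3 - <<'E'
from h import *
f=grab_frame('top');hsv=cv2.cvtColor(f['frame'],cv2.COLOR_RGB2HSV)
m=(((hsv[...,0]<6)|(hsv[...,0]>174))&(hsv[...,1]>180)&(hsv[...,2]>70)).astype('uint8');m[:,:195]=0;m[:,230:]=0;m[:135]=0;m[200:]=0
W=np.array([ray(f,u,v,176)[:2] for v,u in np.argwhere(m)],np.float32);print(cv2.minAreaRect(W))
print(env.job_done())
E
```

```text
((549.4104614257812, 169.4028778076172), (19.991159439086914, 125.91263580322266), 73.85824584960938)
the job is handed in; nothing more can be done
None
```

The nut is tightened to its stop, the key stands home on it, and I've handed the job in at about 14.5 s of the 72 s allowed.

- **Key chosen:** I took the look-alike farthest from the base, 617 mm away; the others were at 513, 460 and 385 mm.
- **Fitting:** I read the nut's flats by eye at about 67° and lined the socket up to match. It slid straight down onto the washer without hanging up, so no turning search was needed. The washer touched at about 3.5 N.
- **Tightening:** I turned clockwise about 86° (nut travel plus socket play), with the moment steady near 0.47 N m. It then jumped to about 2.1 N m, which I took as the stop. The downward pressure stayed around 10 N during the turn.
- **Slip at the stop:** the last 2–3° past the stop twisted the jaws slightly on the bar. I backed that off, though about 1.3 N m remained until I opened the jaws.
- **Last checks:** with the gripper clear, the bar measures 126 x 20 mm at the fully-home height, centred at (549, 169) mm, within about 2 mm of the nut's axis. It now lies at about -16°, against -19° for the gripper at the stop. That gap is within the slip and measuring error. The other things look unmoved in the before and after pictures; I compared those by eye only.

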